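# Stir the small nuts through the sorting sieve

### The job

Two sizes of nut lie mixed in the sorting sieve: take the stirrer from its fork and stir them round the screen with it, never with the fingers, until every small nut has dropped through into the tub below. The large ones stay in the sieve and no nut may go over the rim. Then hang the stirrer back in its fork, fully home, leaving the other things on the bench where they are.

Things in the scene. Friction and masses are not known exactly. Their poses are not given: they have to be found in the camera images.
- sieve: round sorting sieve: aluminium frame 168 inside, 181 over its rim, on a clear catch tub (floor 4 above the bench), held by three bench clips that reach to 114 from the centre, 55 high; fixed. Origin on the bench under its centre. Screen top 55 and rim 100 above the bench. The nuts start flat on its strips: three each along x = -42 and 42 at y = -42, 0, 42, a small one along x = 0
- screen (a point): centre of the top face of the sieve's flat steel screen. 12 square holes, 26 wide on a 42 pitch, lined up with the sieve's x and y: centres at (+-21,+-21), (+-63,+-21), (+-21,+-63); solid strips 16 wide between them, blank corners at (+-63,+-63) and a 4.5 ledge round the edge. A small nut whose centre is pushed over a hole tips and falls in
- stirrer: stirring rod, 183 long, about 200 g, hanging upright. Origin on its axis at the underside of its steel collar (34 across, 8 thick); z up along the rod. Round wooden handle 26 across, from 8 to 88 above the origin; steel shaft 14 across below, ending in a round white nylon foot 28 across, 27 high, its flat end 95 below the origin
- grip (a point): middle of the stirrer's wooden handle, on its axis, 50 above the collar's underside
- foot (a point): centre of the flat lower end of the stirrer's foot, 145 below the grip point
- stand: grey steel fork stand screwed to the bench (does not move); base plate 100 x 70, post behind the fork. Two level prongs, top face 140 above the bench, slot 22 wide, open to the stand's own -x; they reach 40 out from the seat and end in lips 4 high. The foot cannot pass up through the slot: lift the collar about 10, slide out along -x, hang back likewise. Origin on the bench below the seat
- fork_seat (a point): place of the stirrer's collar underside on top of the prongs; the slot's closed end is 9 further along the stand's +x, so the 14 shaft has 2 to spare behind it and 4 on each side
- small1: plain dark steel hexagon nut, 17 across flats (20 across corners), 8.4 thick; origin at the centre of the nut, z along its bore. A small one, about 11 g, lightly oiled: it can fall through the holes
- small2: plain dark steel hexagon nut, 17 across flats (20 across corners), 8.4 thick; origin at the centre of the nut, z along its bore. A small one, about 11 g, lightly oiled: it can fall through the holes
- small3: plain dark steel hexagon nut, 17 across flats (20 across corners), 8.4 thick; origin at the centre of the nut, z along its bore. A small one, about 11 g, lightly oiled: it can fall through the holes
- small4: plain dark steel hexagon nut, 17 across flats (20 across corners), 8.4 thick; origin at the centre of the nut, z along its bore. A small one, about 11 g, lightly oiled: it can fall through the holes
- small5: plain dark steel hexagon nut, 17 across flats (20 across corners), 8.4 thick; origin at the centre of the nut, z along its bore. A small one, about 11 g, lightly oiled: it can fall through the holes
- large1: plain dark steel hexagon nut, 36 across flats (42 across corners), 19 thick; origin at the centre of the nut, z along its bore. A large one, about 110 g, lightly oiled: too big for the holes
- large2: plain dark steel hexagon nut, 36 across flats (42 across corners), 19 thick; origin at the centre of the nut, z along its bore. A large one, about 110 g, lightly oiled: too big for the holes
- spanner: bystander on the bench: combination spanner lying flat, about 160 long
- flange: bystander on the bench: round threaded floor flange, 72 across, 26 high, origin under its centre
- coupling: bystander on the bench: short pipe coupling standing on end, 42 across, 42 high
- nipple: bystander on the bench: thin pipe nipple standing on end, 27 across, 60 high
- bolt: bystander on the bench: hexagon bolt standing on its head, 35 across, 68 high
Things that resemble listed ones, but are neither listed nor needed, are in the scene too. What is meant by the stirrer is not black, and is the smaller of those in its own colour.

How it is judged:
On the way, in this order (a step that is already met when the one before it is completed fails the run):
1. the stirrer's foot is down among the nuts in the sieve (horizontal distance between foot and screen below 0.07 m and height (world z) of foot below 0.075 m), for 0.1 s.
2. every small nut has gone through the screen, stirrer still in the sieve (height (world z) of each of small1, small2, small3, small4, small5 below 0.04 m and horizontal distance between each of small1, small2, small3, small4, small5 and screen below 0.084 m and horizontal distance between foot and screen below 0.088 m), for 0.1 s.
3. the stirrer hangs in its fork again (horizontal distance between stirrer and fork_seat below 0.012 m and height (world z) of stirrer between 0.134 and 0.148 m and angle between stirrer's own z axis and vertical below 0.12 rad), for 0.2 s.
At the end, for the whole second after the job is handed in: All five small nuts lie in the tub (centres under 40 mm high, within 84 mm of the sieve axis); the two large ones are on the screen (within 80 mm of the axis); the stirrer hangs by its collar in the fork, within 12 mm of the seat and 0.12 rad of vertical; all at rest (all of step 3 and height (world z) of each of small1, small2, small3, small4, small5 below 0.04 m and horizontal distance between each of small1, small2, small3, small4, small5 and screen below 0.084 m and height (world z) of each of large1, large2 above 0.045 m and horizontal distance between each of large1, large2 and screen below 0.08 m and linear speed of each of small1, small2, small3, small4, small5, large1, large2, stirrer below 0.02 m/s); the robot touches nothing.
It fails at once if a nut leaves the sieve over its rim (horizontal distance between any of small1, small2, small3, small4, small5, large1, large2 and screen above 0.088 m).
It fails at once if the fingers touch a nut (contact force between the fingers and small1 above 0.3 N or contact force between the fingers and small2 above 0.3 N or contact force between the fingers and small3 above 0.3 N or contact force between the fingers and small4 above 0.3 N or contact force between the fingers and small5 above 0.3 N or contact force between the fingers and large1 above 0.3 N or contact force between the fingers and large2 above 0.3 N).
It fails at once if a bystander on the bench is moved by more than 25 mm (distance of any of spanner, flange, coupling, nipple, bolt from where it was at the start of the episode above 0.025 m).
It also fails if it takes over 72 s, if anything falls off the work surface, if the arm or the gripper's body presses on something with over 40 N, if the wrist force passes 120 N, or if a joint passes its speed limit or range.

### The arm

A 7-joint arm with a two-finger parallel gripper is mounted at the origin on the work surface. World frame = base frame: x ahead of the robot, y to its left, z up, the work surface at z = 0. Lengths are in m, angles in rad, forces in N, time in s.
With the tool pointing down it reaches from about 0.35 to 0.9 m from the base axis. Payload 8.1 kg.
Tool frame: the origin (TCP) lies midway between the tips of the shut fingers; the grasp point (between the pads) lies 19 mm behind it; z points along the fingers, y is the line along which they close (so a half turn about z gives the same grasp; the last joint's range is limited). The gripper opens to 92 mm and grips with 3 to 60 N. Pads are 19 mm wide; open, the fingers measure 130 mm over their backs; the gripper's body (75 mm by 190 mm) begins 47 mm behind the grasp point.
Start: joints at [-0.103, 0.434, 0.025, 1.573, -0.012, 1.134, -0.075], TCP at [0.625, -0, 0.227] pointing down, gripper open.
Joint ranges: [-2.62, 2.62], [-0.44, 2.09], [-1.27, 1.32], [0.08, 2.57], [-1.32, 4.46], [0.12, 2], [-2.74, 2.74]. Speed limits (rad/s): [2.22, 2.22, 3.01, 3.01, 3.14, 3.14, 3.14].

### API

Orientations are given as a rotation vector (axis times angle).
In Python, from cell import observe, cams, job gives the robot as it stands. The module is installed in compiled form; this text tells all that it offers.
- The arm moves only by the tool step_arm, never from a script. Its argument "steps" is a list of rows, each a list of 6 numbers: the shift along the world's x, y, z in mm, then the turn, a rotation vector about the world's x, y, z in rad. In form: [[dx, dy, dz, rx, ry, rz], ...]. A call has 1 to 20 rows; each row shifts and turns the commanded pose from where the row before left it; what a row does not reach is not made up. A row lasts 1/12 s, in which the tool goes at most 41.7 mm and 7.16 degrees, less where a joint would pass 70% of its speed; a pose out of reach is approached as far as the arm can. A call with a gripper value outside its range is refused whole. "gripper" is the opening, from 0 (shut) to 1 (fully open), set as the call begins (left out, the last holds). The fingers move at their own pace and stop on an object; "force" is the grip in N (left out, the last holds). Time passes only in rows, so rows that do not move let the fingers close. It gives the time, the measured TCP pose, the force, the opening and the grip force at its end, in the units of the state.
- observe(): the state, without advancing time (a new reading comes with each control period).
- cams.get_image(name): name is "scene" or "side" or "wrist"; returns the picture (384x512x3 uint8, red, green, blue); there is no depth.
- cams.get_calibration(name): a dict with "fov_y" (degrees; the focal length in pixels is half the picture's height over the tangent of half this angle, whatever the lens; pixels are square), "cx", "cy" (the principal point, pixels), "world_to_cam" (4x4, takes a point from world to camera coordinates). Camera axes: x right, y up, looking along -z (the intrinsics and any distortion apply to the point x, -y, -z); pixel columns grow to the right and rows downward; lengths in m; the calibration is good to about 2 mm. The wrist camera is an equidistant fisheye: a pixel r from the principal point sees the ray r / f radians off the axis. A picture is of the moment at which its call begins: read the wrist's pose just before it. get_calibration takes no time and is no camera call; for the wrist camera it gives the pose at the moment of the call.
- job.sign_off(): hands the job in; it is judged then, once.
The state is a dict: "clock": time; "joints": joint angles; "dq": joint speeds; "joint_efforts": joint torques, N m; "position": TCP position; "ee_rot": TCP orientation; "force": force on the tool from outside, world axes, zero at the start; "ft_torque": the same for the moment, N m; "width": opening from 0.0 (shut) to 1.0 (fully open); "gripper_force": force on a finger pad.
Only numpy, scipy, OpenCV 4.12 (cv2) and the standard library are available. Lean on these libraries where they do the work, as an engineer would, in place of code of your own. Each camera call takes 0.05 s, during which the arm holds its last target. There are 200 camera calls.

## Working session

There is one attempt and no reset: what is moved stays moved. The work goes in short steps, Python scripts to look and compute and a tool call to move; the robot and the scene stay as the last step left them, time stands still between calls to the robot, and variables do not carry over. Pictures are saved under pics/ and viewed, at most 10 in all, crops included, and the job is handed in when it is done.

Besides the shell and the picture viewer there is one more tool, called after ">>>" as name(argument=value, ...), one argument or row to a line, values as JSON. step_arm: Moves the arm, as the interface text tells. Its arguments: {"type":"object","properties":{"steps":{"type":"array","items":{"type":"array","items":{"type":"number"}}},"gripper":{"type":"number"},"force":{"type":"number"}},"required":["steps"]}

```bash
mkdir -p pics
cat > h.py <<'E'
import numpy as np, cv2
from cell import observe, cams, job
def ray(name,u,v,C=None):
    C=C or cams.get_calibration(name); f=192/np.tan(np.radians(C['fov_y']/2))
    x,y=u-C['cx'],v-C['cy']
    if name=='wrist':
        r=np.hypot(x,y)+1e-9;t=r/f; d=np.array([x/r*np.sin(t),-y/r*np.sin(t),-np.cos(t)])
    else: d=np.array([x/f,-y/f,-1])
    M=np.linalg.inv(np.array(C['world_to_cam'])); return M[:3,3],M[:3,:3]@d
def onz(name,u,v,z,C=None):
    o,d=ray(name,u,v,C); return o+d*(z-o[2])/d[2]
def proj(name,P,C=None):
    C=C or cams.get_calibration(name); f=192/np.tan(np.radians(C['fov_y']/2))
    p=(np.array(C['world_to_cam'])@np.append(P,1))[:3]; x,y,z=p[0],-p[1],-p[2]
    if name=='wrist':
        r=np.hypot(x,y)+1e-9;t=np.arctan2(r,z); return C['cx']+f*t*x/r,C['cy']+f*t*y/r
    return C['cx']+f*x/z,C['cy']+f*y/z
def snap(name,fn):
    im=cams.get_image(name); cv2.imwrite('pics/'+fn+'.png',im[:,:,::-1]); return im
E
python3 - <<'E'
from h import *
a=[cv2.cvtColor(cams.get_image(n),cv2.COLOR_RGB2BGR) for n in('scene','side','wrist')]
for n,i in zip('abc',a): cv2.imwrite(f'pics/{n}.png',i)
for n in('scene','side','wrist'):
    C=cams.get_calibration(n); print(n,C['fov_y'],C['cx'],C['cy'],np.linalg.inv(C['world_to_cam']).round(3).tolist())
cv2.imwrite('pics/ab.png',cv2.resize(np.vstack([a[0],a[1]]),None,fx=.78,fy=.78))
E
```

```text
scene 51.77157004271887 250.50270816389573 186.3927826603742 [[-0.057, -0.615, 0.786, 1.273], [0.998, -0.036, 0.045, 0.034], [0.001, 0.787, 0.616, 0.729], [0.0, 0.0, 0.0, 1.0]]
side 50.013152875946474 267.33886669412914 191.8833715498721 [[0.963, 0.135, -0.235, 0.195], [-0.27, 0.547, -0.792, -1.048], [0.022, 0.826, 0.563, 0.863], [0.0, 0.0, 0.0, 1.0]]
wrist 65.70646984690485 256.51424736537325 191.92095989127296 [[1.0, -0.001, 0.001, 0.624], [0.001, 0.959, 0.284, 0.077], [-0.001, -0.284, 0.959, 0.383], [0.0, 0.0, 0.0, 1.0]]
```

View pics/a.png

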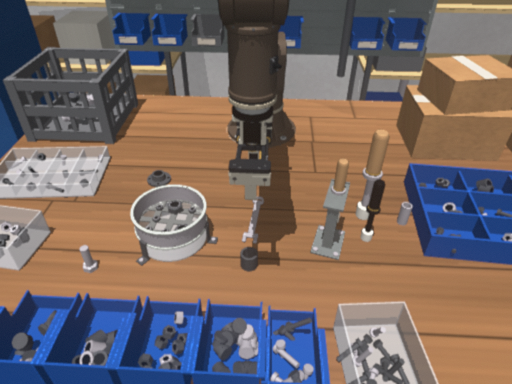

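View pics/b.png

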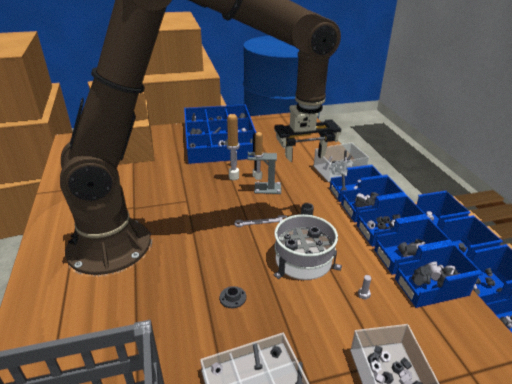

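View pics/c.png

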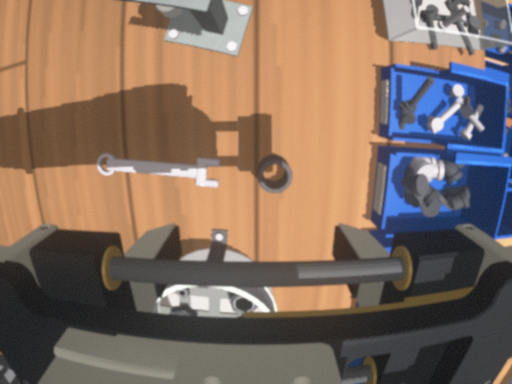

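The scene view shows the fork stand at (330,230) with the small wooden-handled stirrer at (341,175). The larger wooden one is at (377,150), the black one at (375,200), and the sieve at (170,220). In the side view the stand is at (266,170) and the sieve at (306,245). I'll zoom in next.

Run:
```python
import cv2,numpy as np
a,b=cv2.imread('pics/a.png'),cv2.imread('pics/b.png')
t=lambda i,x,y,w,h,s: cv2.resize(i[y:y+h,x:x+w],None,fx=s,fy=s,interpolation=cv2.INTER_CUBIC)
# tiles 400x300
A=t(a,120,175,100,75,4);B=t(a,300,125,100,75*2,4)[:600]
A2=t(b,265,205,80,75,4)
out=np.zeros((600,800,3),np.uint8)
out[:300,:400]=A; out[:600,400:]=B
out[300:600,:320]=A2
cv2.imwrite('pics/d.png',out)
cv2.imwrite('pics/e.png',t(b,215,105,100,100,6))
```

```text
(no output)
```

View pics/d.png

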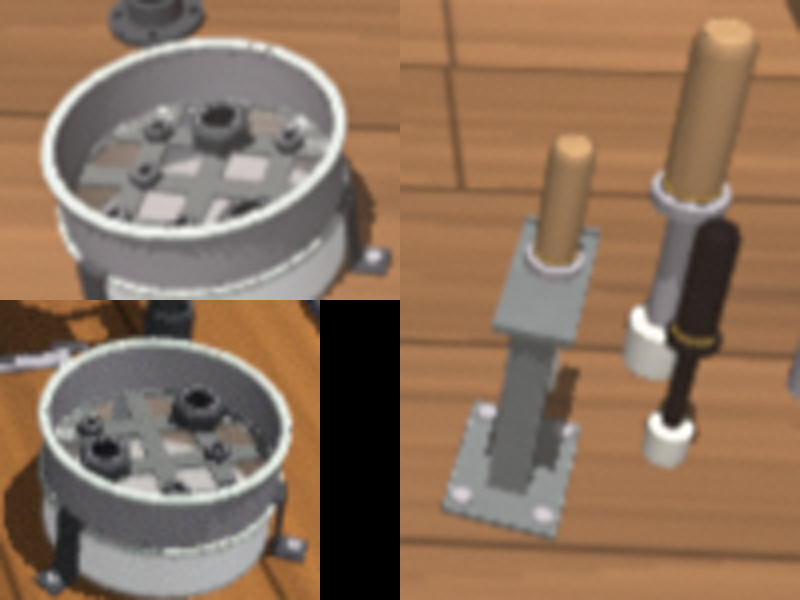

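View pics/e.png

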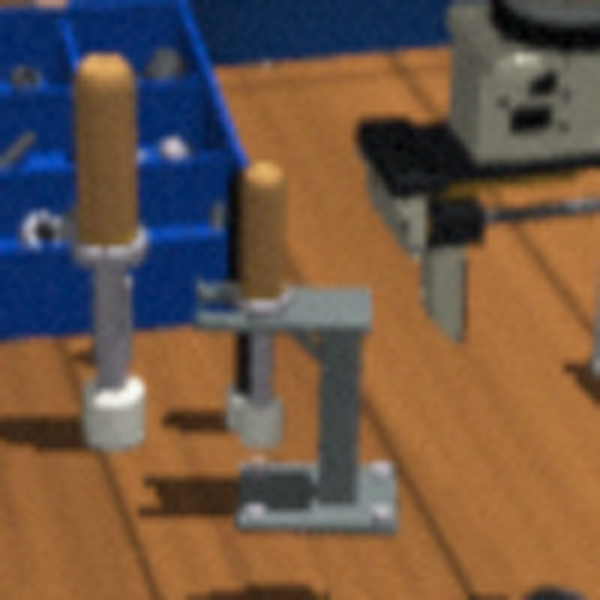

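Run:
```python
from h import *
from scipy.optimize import least_squares
def tri(ps,pb):
    A=[];r=[]
    for n,p in(('scene',ps),('side',pb)):
        o,d=ray(n,*p);d/=np.linalg.norm(d);P=np.eye(3)-np.outer(d,d);A.append(P);r.append(P@o)
    return np.linalg.lstsq(np.vstack(A),np.hstack(r),rcond=None)[0]
sB=lambda x,y:((x-400)/4+300,y/4+125); sA=lambda x,y:(x/4+120,y/4+175); bA=lambda x,y:(x/4+265,(y-300)/4+205); bE=lambda x,y:(x/6+215,y/6+105)
print('top',tri(sB(572,146),bE(264,172)),onz('scene',*sB(572,146),.228),onz('side',*bE(264,172),.228))
print('collar',onz('scene',*sB(556,258),.148),onz('side',*bE(266,300),.148))
for n,q in(('prongs z.14',[(495,327),(580,342),(600,232),(530,222)]),):
    P=[onz('scene',*sB(*p),.14)[:2].round(4).tolist() for p in q];print(n,P)
print('base',[onz('scene',*sB(*p),.006)[:2].round(4).tolist() for p in[(445,508),(555,533),(580,428),(478,403)]])
print('prongs side',[onz('side',*bE(*p),.14)[:2].round(4).tolist() for p in[(196,318),(370,320),(372,292),(196,288)]])
print('base side',[onz('side',*bE(*p),.006)[:2].round(4).tolist() for p in[(238,522),(396,522),(393,465),(243,465)]])
ps=[sA(*p) for p in[(43,155),(347,125),(230,39),(165,238),(290,60),(80,90),(300,200),(75,205)]]
pb=[bA(*p) for p in[(40,410),(291,435),(165,340),(170,502),(90,360),(250,370),(80,470)]]
W=[onz('scene',*p,.1) for p in ps];V=[onz('side',*p,.1) for p in pb]
for Q in(W,V,W+V):
    Q=np.array(Q);s=least_squares(lambda c:np.hypot(*(Q[:,:2]-c[:2]).T)-c[2],[.6,-.1,.09]);print('sieve',s.x,s.fun.round(4))
print('clips scene',[onz('scene',*sA(*p),.003)[:2].round(4) for p in[(375,260)]],'side',[onz('side',*bA(*p),.003)[:2].round(4) for p in[(50,580),(290,550)]])
c=s.x
print('nutS');
for p,z in[((160,128),.063),((290,137),.063),((147,170),.063),((120,212),.063),((182,220),.063),((220,112),.074),((245,205),.074)]: print((onz('scene',*sA(*p),z)[:2]-c[:2]).round(4))
print('nutB')
for p,z in[((90,425),.063),((217,450),.063),((177,488),.063),((198,395),.074),((106,448),.074)]: print((onz('side',*bA(*p),z)[:2]-c[:2]).round(4))
```

```text
top [0.52962278 0.19992066 0.22605615] [0.53289663 0.19908628 0.228     ] [0.52860147 0.19663105 0.228     ]
collar [0.53259986 0.20125204 0.148     ] [0.52870612 0.18903864 0.148     ]
prongs z.14 [[0.5877, 0.1616], [0.5978, 0.208], [0.4951, 0.2334], [0.4875, 0.1918]]
base [[0.6029, 0.1452], [0.6193, 0.21], [0.5284, 0.2366], [0.5088, 0.1727]]
prongs side [[0.4867, 0.1915], [0.5861, 0.1652], [0.5971, 0.1976], [0.4952, 0.2269]]
base side [[0.5071, 0.1686], [0.6018, 0.1453], [0.6191, 0.2076], [0.526, 0.2303]]
sieve [ 0.56766316 -0.201475    0.08893331] [ 0.0013  0.0009  0.003   0.0003 -0.0042 -0.0001  0.0011 -0.0024]
sieve [ 0.56533858 -0.20945472  0.08806709] [ 0.0034  0.0002  0.0032  0.0002 -0.0044 -0.0012 -0.0014]
sieve [ 0.56616234 -0.20522438  0.08836551] [-0.0012  0.005   0.0022  0.0025 -0.0029 -0.0036  0.0056 -0.003   0.0025
  0.0012 -0.0013  0.0042 -0.0082 -0.0039  0.0009]
clips scene [array([ 0.5735, -0.0986])] side [array([ 0.4682, -0.2519]), array([ 0.648 , -0.2669])]
nutS
[-0.0429 -0.0348]
[-0.0391  0.0497]
[-0.0034 -0.0335]
[ 0.0343 -0.0406]
[ 0.0389 -0.0019]
[-0.0481  0.0042]
[0.0353 0.0366]
nutB
[-0.0421  0.0422]
[ 0.0398 -0.0075]
[-0.0031 -0.0387]
[0.0434 0.0431]
[-0.0432  0.0029]
```

The scene shows the sieve near (0.566,-0.205), large nuts at local (-42,0) and (42,42), and small nuts at the other five spots. The stirrer hangs near (0.530,0.199). Next I'll check the neighbouring stirrers and rise above the handle.

Run:
```python
from h import *
sB=lambda x,y:((x-400)/4+300,y/4+125); bE=lambda x,y:(x/6+215,y/6+105)
def tri(ps,pb):
    A=[];r=[]
    for n,p in(('scene',ps),('side',pb)):
        o,d=ray(n,*p);d/=np.linalg.norm(d);P=np.eye(3)-np.outer(d,d);A.append(P);r.append(P@o)
    return np.linalg.lstsq(np.vstack(A),np.hstack(r),rcond=None)[0]
print('big top',tri(sB(727,35),bE(104,68)),'foot',tri(sB(650,365),bE(115,440)),'black foot',onz('scene',*sB(665,455),.003),'black top',onz('scene',*sB(718,235),.17))
o=observe();print(o['position'],o['ee_rot'],o['width'],o['clock'])
```

```text
big top [0.45573546 0.29410246 0.25732108] foot [ 0.45563368  0.29429972 -0.00323485] black foot [0.54666224 0.2882878  0.003     ] black top [0.53372068 0.29089239 0.17      ]
[ 6.24615468e-01 -6.14971520e-05  2.26144221e-01] [-2.22101336e+00 -2.22083184e+00  1.42926690e-03] 0.9999072487961143 0.15
```

>>> step_arm(
  steps=[
    [0, 0, 30, 0, 0, 0],
    [-15, 30, 30, 0, 0, 0],
    [-20, 35, 5, 0, 0, 0],
    [-20, 35, 0, 0, 0, 0],
    [-20, 35, 0, 0, 0, 0],
    [-20, 35, 0, 0, 0, 0],
    [0, 25, 0, 0, 0, 0],
    [0, 0, 0, 0, 0, 0],
  ],
  gripper=1,
)

```text
clock: 0.82
position: [0.5287, 0.1998, 0.2895]
ee_rot: [-2.21, -2.229, -0.003]
force: [0.6, -0.3, -0.8]
width: 1.0
gripper_force: 0.0
```

Run:
```python
from h import *
C=cams.get_calibration('wrist'); im=snap('wrist','w1')[:,:,::-1].copy()
o=observe();print(o['position'],o['ee_rot'])
for P in[(.53,.1985,.228),(.53,.1985,.14)]:print(proj('wrist',P,C))
M=np.linalg.inv(C['world_to_cam']);print(M.round(3).tolist())
```

```text
[0.52989022 0.1962165  0.28935548] [-2.21420593e+00 -2.22705124e+00 -5.86393277e-04]
(np.float64(258.8870956722662), np.float64(209.54087967499436))
(np.float64(258.2975604603705), np.float64(181.69680785347072))
[[1.0, -0.009, -0.002, 0.527], [0.01, 0.96, 0.28, 0.277], [-0.001, -0.28, 0.96, 0.447], [0.0, 0.0, 0.0, 1.0]]
```

View pics/w1.png

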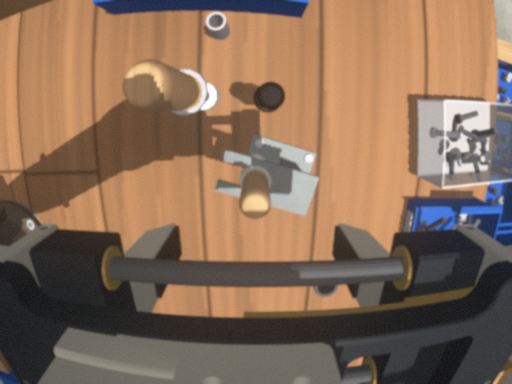

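The wrist view shows the handle's top at (255,204), within a few mm of the estimate at about (0.529,0.200). The big stirrer at (165,85) is clear of the gripper. I'll descend and grip.

>>> step_arm(
  steps=[
    [-1, 5, -20, 0, 0, 0],
    [0, 0, -30, 0, 0, 0],
    [0, 0, -30, 0, 0, 0],
    [0, 0, -25, 0, 0, 0],
    [0, 0, -14, 0, 0, 0],
    [0, 0, 0, 0, 0, 0],
  ],
)

```text
clock: 1.37
position: [0.5286, 0.1951, 0.167]
ee_rot: [-2.223, -2.218, 0.01]
force: [-1.0, -0.9, 0.2]
width: 1.001
gripper_force: 0.0
```

>>> step_arm(
  steps=[
    [0, 0, 0, 0, 0, 0],
    [0, 0, 0, 0, 0, 0],
    [0, 0, 0, 0, 0, 0],
    [0, 0, 0, 0, 0, 0],
    [0, 0, 0, 0, 0, 0],
    [0, 0, 0, 0, 0, 0],
    [0, 0, 0, 0, 0, 0],
    [0, 0, 0, 0, 0, 0],
  ],
  gripper=0,
  force=45,
)

```text
clock: 2.03
position: [0.5301, 0.1978, 0.1707]
ee_rot: [2.221, 2.221, 0.0]
force: [-0.2, -0.7, -0.1]
width: 0.47
gripper_force: 0.0
```

>>> step_arm(
  steps=[
    [0, 0, 0, 0, 0, 0],
    [0, 0, 0, 0, 0, 0],
    [0, 0, 0, 0, 0, 0],
    [0, 0, 0, 0, 0, 0],
    [0, 0, 0, 0, 0, 0],
    [0, 0, 0, 0, 0, 0],
    [0, 0, 0, 0, 0, 0],
    [0, 0, 0, 0, 0, 0],
  ],
)

```text
clock: 2.7
position: [0.5299, 0.1978, 0.1704]
ee_rot: [-2.221, -2.221, 0.001]
force: [-3.0, -0.3, 0.9]
width: 0.277
gripper_force: 44.9
```

>>> step_arm(
  steps=[
    [0, 0, 4, 0, 0, 0],
    [0, 0, 4, 0, 0, 0],
    [0, 0, 4, 0, 0, 0],
    [0, 0, 0, 0, 0, 0],
    [0, 0, 0, 0, 0, 0],
  ],
)

```text
clock: 3.12
position: [0.5304, 0.1978, 0.1829]
ee_rot: [2.221, 2.221, 0.001]
force: [-0.1, -0.7, -2.2]
width: 0.277
gripper_force: 44.9
```

Gripped: the opening is 25.5 mm and the lift weighs about 2 N. Home TCP is (0.530,0.198,0.170). I'll slide out of the fork, raise the stirrer and carry it to the sieve.

>>> step_arm(
  steps=[
    [-10, 3, 0, 0, 0, 0],
    [-19, 5, 0, 0, 0, 0],
    [-19, 5, 0, 0, 0, 0],
    [-15, 4, 0, 0, 0, 0],
    [0, 0, 10, 0, 0, 0],
    [0, 0, 30, 0, 0, 0],
    [0, 0, 35, 0, 0, 0],
    [0, 0, 30, 0, 0, 0],
    [5, -20, 5, 0, 0, 0],
    [5, -38, 0, 0, 0, 0],
    [10, -38, 0, 0, 0, 0],
    [10, -38, 0, 0, 0, 0],
    [10, -38, 0, 0, 0, 0],
    [10, -38, 0, 0, 0, 0],
    [10, -38, 0, 0, 0, 0],
    [10, -38, 0, 0, 0, 0],
    [10, -38, 0, 0, 0, 0],
    [10, -38, 0, 0, 0, 0],
    [9, -38, 0, 0, 0, 0],
    [0, -38, 0, 0, 0, 0],
  ],
)

```text
clock: 4.78
position: [0.5672, -0.2246, 0.2925]
ee_rot: [2.22, 2.222, 0.001]
force: [0.8, 0.7, -2.4]
width: 0.274
gripper_force: 44.9
```

>>> step_arm(
  steps=[
    [0, -25, -10, 0, 0, 0],
    [0, -20, -10, 0, 0, 0],
    [0, 0, 0, 0, 0, 0],
    [0, 0, 0, 0, 0, 0],
    [0, 0, 0, 0, 0, 0],
  ],
)

```text
clock: 5.2
position: [0.5664, -0.2671, 0.2727]
ee_rot: [-2.22, -2.222, -0.001]
force: [0.5, 1.1, -3.0]
width: 0.279
gripper_force: 44.9
```

```bash
cat > ov.py <<'E'
from h import *
import sys,json
tag=sys.argv[1]; cx,cy,yaw=map(float,sys.argv[2:5])
C=cams.get_calibration('wrist'); o=observe(); W=snap('wrist',tag+'w'); S=cams.get_image('scene'); cv2.imwrite(f'pics/{tag}s.png',S[:,:,::-1])
print(np.round(o['position'],4),o['clock'],np.round(o['force'],1)); json.dump({k:np.array(v).tolist() for k,v in C.items()},open(f'pics/{tag}.json','w'))
def loc(x,y,z=.055): return (cx+x*np.cos(yaw)-y*np.sin(yaw),cy+x*np.sin(yaw)+y*np.cos(yaw),z)
c=np.array(proj('wrist',(cx,cy,.055),C)); 
w,h=150,150; x0,y0=int(np.clip(c[0]-w/2,0,512-w)),int(np.clip(c[1]-h/2,0,384-h))
I=cv2.resize(W[y0:y0+h,x0:x0+w,::-1],None,fx=4,fy=4,interpolation=cv2.INTER_CUBIC)[:, :600]
for a in(-42,0,42):
  for b in(-42,0,42):
    p=(np.array(proj('wrist',loc(a/1e3,b/1e3),C))-[x0,y0])*4; cv2.circle(I,(int(p[0]),int(p[1])),2,(0,0,255),-1)
p=np.array([proj('wrist',(cx+.0905*np.cos(t),cy+.0905*np.sin(t),.1),C) for t in np.linspace(0,6.28,60)]); cv2.polylines(I,[((p-[x0,y0])*4).astype(int)],True,(0,255,255),1)
J=cv2.resize(S[175:275,120:220,::-1],None,fx=2,fy=2,interpolation=cv2.INTER_CUBIC)
out=np.zeros((600,800,3),np.uint8); out[:,:600]=I; out[:200,600:]=J; cv2.imwrite(f'pics/{tag}.png',out); print('crop',x0,y0,'x4')
E
python3 ov.py m .566 -.2045 -.05
```

```text
[ 0.5664 -0.2671  0.2727] 5.2 [ 0.5  1.1 -3. ]
crop 181 43 x4
```

View pics/m.png

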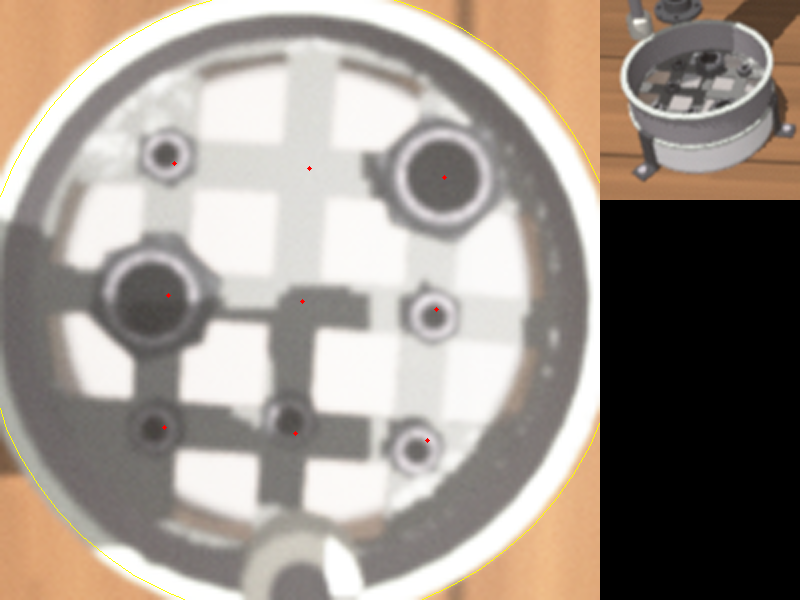

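The wrist view shows the screen centre near (297,303) and the small nuts at (167,155), (155,428), (290,420), (415,450) and (432,315). The large nuts are at (155,297) and (443,175). I'll fit the sieve frame to these.

Run:
```python
from h import *
import json
from scipy.optimize import least_squares
C=json.load(open('pics/m.json'))
g=lambda x,y,z:onz('wrist',181+x/4,43+y/4,z,C)[:2]
N=[((-42,42),(167,155),.0634),((-42,-42),(155,428),.0634),((42,-42),(415,450),.0634),((42,0),(432,315),.0634),((-42,0),(153,297),.074),((42,42),(443,175),.074)]
H=[((-21,21),(233,232),.055),((21,21),(368,243),.055),((-21,-21),(227,363),.055)]
def fit(Q):
    L=np.array([q[0] for q in Q])/1e3;W=np.array([g(*q[1],q[2]) for q in Q])
    f=lambda c:(np.c_[L[:,0]*np.cos(c[2])-L[:,1]*np.sin(c[2]),L[:,0]*np.sin(c[2])+L[:,1]*np.cos(c[2])]+c[:2]-W).ravel()
    s=least_squares(f,[.566,-.205,-.05]);return s.x,(s.fun*1e3).round(1)
for Q in(N,H,N+H):print(*fit(Q))
c=fit(H)[0];R=np.array([[np.cos(c[2]),-np.sin(c[2])],[np.sin(c[2]),np.cos(c[2])]])
for p,z in[(q[1],q[2]) for q in N]+[((290,420),.0634)]: print(((g(*p,z)-c[:2])@R*1e3).round(1))
print('foot ring',g(300,590,.14))
```

```text
[ 0.5634454  -0.20450284 -0.07306426] [-0.2 -1.2 -1.5 -0.   1.   0.8 -0.4  0.3  0.1  0.5  1.  -0.5]
[ 0.56415053 -0.20487811 -0.07011334] [ 0.3 -0.   0.2  0.5 -0.5 -0.5]
[ 0.5636733  -0.20463412 -0.07297869] [ 0.  -1.3 -1.3 -0.2  1.3  0.7 -0.2  0.2  0.3  0.4  1.2 -0.6 -0.1  0.3
 -0.2  0.7 -1.1 -0.2]
[-42.5  43.6]
[-41.3 -41.4]
[ 40.2 -42.7]
[41.7 -0.1]
[-42.8  -0.1]
[40.4 42.6]
[  0.6 -36.2]
foot ring [ 0.56540451 -0.27370429]
```

Sieve fitted at (0.5638,-0.2047) with yaw -0.073. I'll lower the foot beside the small nut at (-42,-42).

>>> step_arm(
  steps=[
    [-15, 2, 0, 0, 0, 0],
    [-13, 1, 0, 0, 0, 0],
    [0, 0, -15, 0, 0, 0],
    [0, 0, -20, 0, 0, 0],
    [0, 0, -20, 0, 0, 0],
    [0, 0, -15, 0, 0, 0],
    [0, 0, -10, 0, 0, 0],
    [0, 0, -6, 0, 0, 0],
    [0, 0, 0, 0, 0, 0],
    [0, 0, 0, 0, 0, 0],
  ],
)

```text
clock: 6.13
position: [0.5386, -0.265, 0.1872]
ee_rot: [2.22, 2.222, 0.001]
force: [-0.3, 0.3, -2.3]
width: 0.273
gripper_force: 44.9
```

>>> step_arm(
  steps=[
    [0, 0, -2, 0, 0, 0],
    [0, 0, -2, 0, 0, 0],
    [0, 0, 0, 0, 0, 0],
    [-3, 3.2, 0, 0, 0, 0],
    [-3, 3.2, 0, 0, 0, 0],
    [-3, 3.2, 0, 0, 0, 0],
    [-3, 3.2, 0, 0, 0, 0],
    [-3, 3.2, 0, 0, 0, 0],
    [-3, 3.2, 0, 0, 0, 0],
    [-3, 3.2, 0, 0, 0, 0],
    [-3, 3.2, 0, 0, 0, 0],
    [0, 0, 0, 0, 0, 0],
    [6, -6, 0, 0, 0, 0],
    [8, -8, 0, 0, 0, 0],
    [8, -7, 0, 0, 0, 0],
    [0, 0, 0, 0, 0, 0],
  ],
)

```text
clock: 7.47
position: [0.5379, -0.2628, 0.1826]
ee_rot: [2.221, 2.219, -0.0]
force: [0.2, -0.1, -1.7]
width: 0.274
gripper_force: 44.9
```

>>> step_arm(
  steps=[
    [-1.5, 6, 0, 0, 0, 0],
    [0, 0, 0, 0, 0, 0],
    [3.5, 2.2, 0, 0, 0, 0],
    [3.5, 2.2, 0, 0, 0, 0],
    [3.5, 2.2, 0, 0, 0, 0],
    [3.5, 2.2, 0, 0, 0, 0],
    [3.5, 2.2, 0, 0, 0, 0],
    [3.5, 2.2, 0, 0, 0, 0],
    [3.5, 2.2, 0, 0, 0, 0],
    [3.5, 2.2, 0, 0, 0, 0],
    [0, 0, 0, 0, 0, 0],
    [0, 0, 0, 0, 0, 0],
  ],
)

```text
clock: 8.47
position: [0.5628, -0.2368, 0.1824]
ee_rot: [-2.221, -2.222, 0.0]
force: [-0.1, 0.8, -1.5]
width: 0.273
gripper_force: 44.9
```

>>> step_arm(
  steps=[
    [1, -8, 0, 0, 0, 0],
    [1, -8, 0, 0, 0, 0],
    [1, -6, 0, 0, 0, 0],
    [6, -3, 0, 0, 0, 0],
    [6, -3, 0, 0, 0, 0],
    [0, 0, 0, 0, 0, 0],
    [3.5, 2.9, 0, 0, 0, 0],
    [3.5, 2.9, 0, 0, 0, 0],
    [3.5, 2.9, 0, 0, 0, 0],
    [3.5, 2.9, 0, 0, 0, 0],
    [3.5, 2.9, 0, 0, 0, 0],
    [3.5, 2.9, 0, 0, 0, 0],
    [3.5, 2.9, 0, 0, 0, 0],
    [3.5, 2.9, 0, 0, 0, 0],
    [0, 0, 0, 0, 0, 0],
    [0, 0, 0, 0, 0, 0],
  ],
)

```text
clock: 9.8
position: [0.6058, -0.2416, 0.1824]
ee_rot: [-2.221, -2.222, 0.0]
force: [-0.6, -0.1, -2.2]
width: 0.273
gripper_force: 44.9
```

```bash
python3 ov.py n .564 -.2047 -.073
```

```text
[ 0.6058 -0.2416  0.1824] 9.8 [-0.6 -0.1 -2.2]
crop 138 73 x4
```

View pics/n.png

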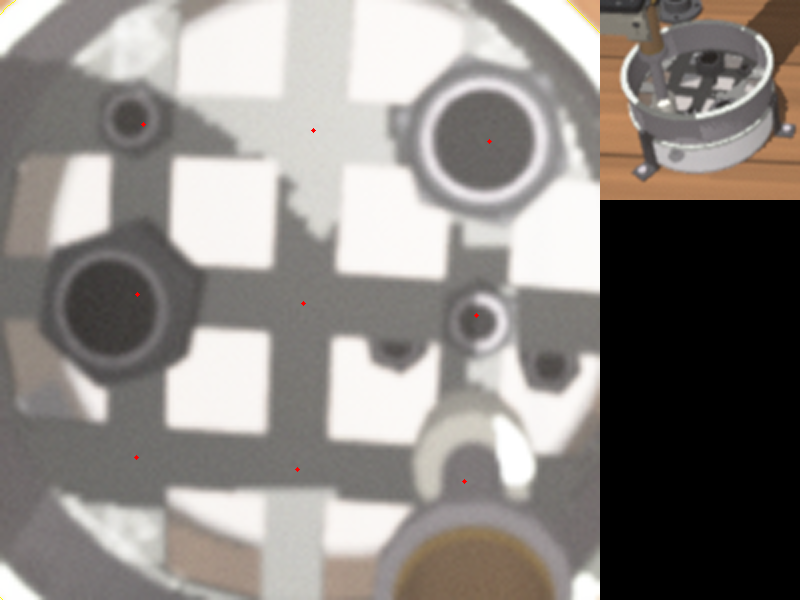

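The view shows three small nuts fallen: (396,350) and (548,368) lie below the screen, and the one once at (-42,-42) is gone. Small ones remain at (478,320) and (130,118). I'll push those two.

>>> step_arm(
  steps=[
    [6, 4, 0, 0, 0, 0],
    [6, 4, 0, 0, 0, 0],
    [5, 4, 0, 0, 0, 0],
    [0, 0, 0, 0, 0, 0],
    [-2.8, 3.3, 0, 0, 0, 0],
    [-2.8, 3.3, 0, 0, 0, 0],
    [-2.8, 3.3, 0, 0, 0, 0],
    [-2.8, 3.3, 0, 0, 0, 0],
    [-2.8, 3.3, 0, 0, 0, 0],
    [-2.8, 3.3, 0, 0, 0, 0],
    [-2.8, 3.3, 0, 0, 0, 0],
    [-2.8, 3.3, 0, 0, 0, 0],
    [0, 0, 0, 0, 0, 0],
    [0, 0, 0, 0, 0, 0],
  ],
)

```text
clock: 11.07
position: [0.6002, -0.2032, 0.1826]
ee_rot: [2.221, 2.222, 0.0]
force: [-0.7, -0.1, -2.0]
width: 0.274
gripper_force: 44.9
```

>>> step_arm(
  steps=[
    [-9, 4, 0, 0, 0, 0],
    [-9, 4, 0, 0, 0, 0],
    [-9, 5, 0, 0, 0, 0],
    [-8, 5, 0, 0, 0, 0],
    [-2, 11, 0, 0, 0, 0],
    [-2, 11, 0, 0, 0, 0],
    [-2, 10, 0, 0, 0, 0],
    [-8, 5, 0, 0, 0, 0],
    [-8, 5, 0, 0, 0, 0],
    [0, 0, 0, 0, 0, 0],
  ],
)

```text
clock: 11.9
position: [0.5415, -0.1422, 0.1824]
ee_rot: [-2.219, -2.222, 0.001]
force: [0.4, 0.9, -3.1]
width: 0.274
gripper_force: 44.9
```

>>> step_arm(
  steps=[
    [-2.9, -2.8, 0, 0, 0, 0],
    [-2.9, -2.8, 0, 0, 0, 0],
    [-2.9, -2.8, 0, 0, 0, 0],
    [-2.9, -2.8, 0, 0, 0, 0],
    [-2.9, -2.8, 0, 0, 0, 0],
    [-2.9, -2.8, 0, 0, 0, 0],
    [-2.9, -2.8, 0, 0, 0, 0],
    [-2.9, -2.8, 0, 0, 0, 0],
    [0, 0, 0, 0, 0, 0],
    [0, 0, 0, 0, 0, 0],
  ],
)

```text
clock: 12.73
position: [0.5199, -0.1661, 0.1826]
ee_rot: [2.222, 2.221, 0.0]
force: [-0.6, 0.6, -1.8]
width: 0.276
gripper_force: 44.9
```

>>> step_arm(
  steps=[
    [8, 4, 0, 0, 0, 0],
    [12, 0, 0, 0, 0, 0],
    [14, -14, 0, 0, 0, 0],
    [12, -22, 0, 0, 0, 0],
    [2, -22, 0, 0, 0, 0],
    [0, -22, 0, 0, 0, 0],
    [0, -10, 0, 0, 0, 0],
    [0, 0, 0, 0, 0, 0],
    [0, 0, 0, 0, 0, 0],
  ],
)

```text
clock: 13.48
position: [0.5683, -0.2511, 0.1822]
ee_rot: [-2.221, -2.22, -0.001]
force: [0.2, 0.3, -2.7]
width: 0.277
gripper_force: 44.9
```

```bash
python3 ov.py p .564 -.2047 -.073
```

```text
[ 0.5683 -0.2511  0.1822] 13.4833 [ 0.2  0.3 -2.7]
crop 177 63 x4
```

View pics/p.png

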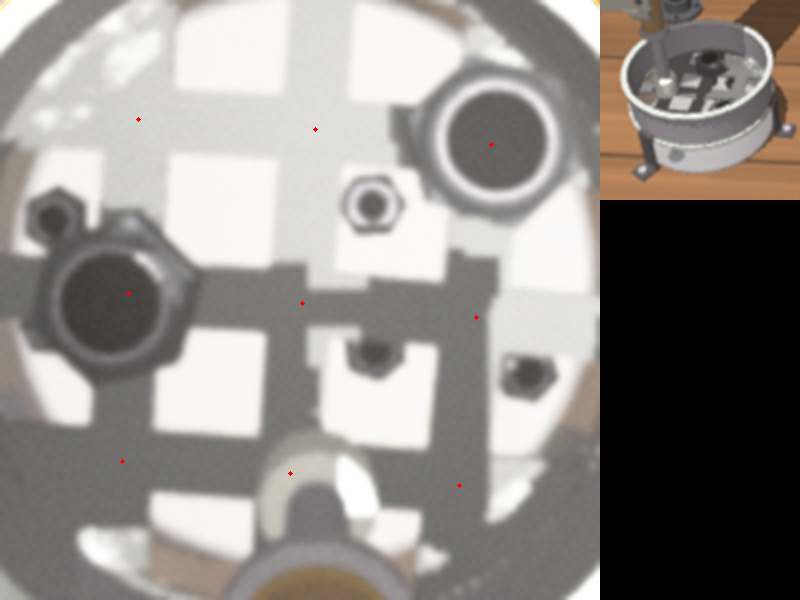

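The view shows four nuts lying in the tub, at (372,204), (375,355), (527,375) and (55,217). The fifth, from (-42,-42), is not visible here. I'll move toward its hole and look from there with both cameras.

>>> step_arm(
  steps=[
    [-9, -2, 0, 0, 0, 0],
    [-10, 0, 0, 0, 0, 0],
    [-10, 2, 0, 0, 0, 0],
    [-10, 3, 0, 0, 0, 0],
    [-6, 3, 0, 0, 0, 0],
    [-3, 1, 0, 0, 0, 0],
    [0, 0, 0, 0, 0, 0],
    [0, 0, 0, 0, 0, 0],
  ],
)

```text
clock: 14.25
position: [0.5202, -0.2447, 0.1828]
ee_rot: [2.221, 2.221, 0.001]
force: [0.4, 0.4, -1.0]
width: 0.274
gripper_force: 44.9
```

```bash
python3 ov.py q .564 -.2047 -.073
python3 - <<'E'
from h import *
q=cv2.imread('pics/q.png'); n=cv2.imread('pics/nw.png'); p=cv2.imread('pics/pw.png')
s=snap('side','qs2')[:,:,::-1]
t=lambda i,x,y,w,h,W,H: cv2.resize(i[y:y+h,x:x+w],(W,H),interpolation=cv2.INTER_CUBIC)
q[200:350,600:]=t(s,265,205,80,60,200,150)
q[350:475,600:]=t(n,138,140,56,35,200,125)
q[475:600,600:]=t(p,172,125,56,35,200,125)
w=cv2.imread('pics/qw.png'); C=cams.get_calibration('wrist')
c=proj('wrist',(.4996,-.221,.03),C);print(c)
x0,y0=int(max(0,c[0]-60)),int(max(0,c[1]-60)); print(x0,y0)
q[:,:600]=t(w,x0,y0,120,120,600,600)
cv2.imwrite('pics/q2.png',q)
E
```

```text
[ 0.5202 -0.2447  0.1828] 14.25 [ 0.4  0.4 -1. ]
crop 227 70 x4
(np.float64(237.18518308159412), np.float64(157.44061242780688))
177 97
```

View pics/q2.png

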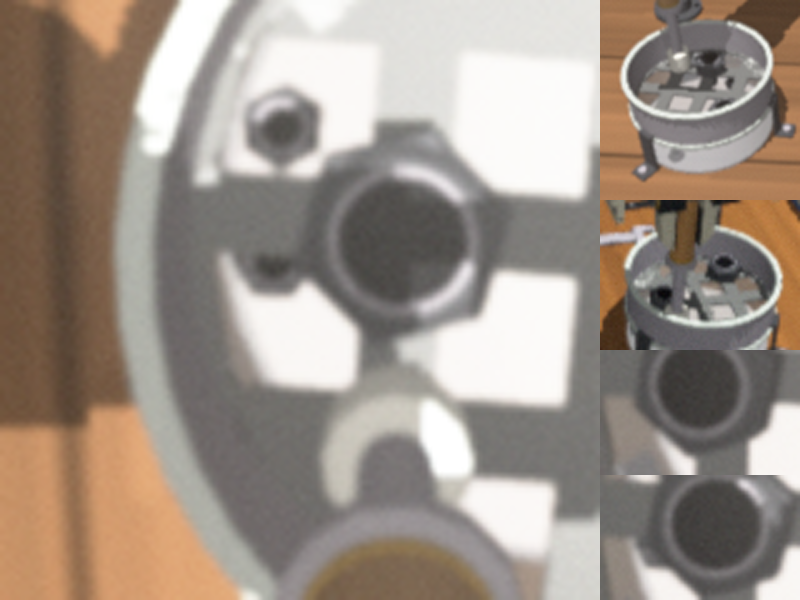

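The last view shows the fifth nut at (272,265), partly hidden by a strip, so it is below the screen. All five are in the tub, so I'll take the stirrer back to the fork.

>>> step_arm(
  steps=[
    [0, 0, 15, 0, 0, 0],
    [0, 0, 35, 0, 0, 0],
    [0, 0, 35, 0, 0, 0],
    [0, 0, 25, 0, 0, 0],
    [-4, 20, 0, 0, 0, 0],
    [-4, 36, 0, 0, 0, 0],
    [-5, 36, 0, 0, 0, 0],
    [-5, 36, 0, 0, 0, 0],
    [-5, 36, 0, 0, 0, 0],
    [-5, 36, 0, 0, 0, 0],
    [-5, 36, 0, 0, 0, 0],
    [-5, 36, 0, 0, 0, 0],
    [-5, 36, 0, 0, 0, 0],
    [-5, 36, 0, 0, 0, 0],
    [-5, 36, 0, 0, 0, 0],
    [-5, 36, 0, 0, 0, 0],
    [0, 32, 0, 0, 0, 0],
    [0, 12, 0, 0, 0, 0],
    [0, 0, 0, 0, 0, 0],
    [0, 0, 0, 0, 0, 0],
  ],
)

```text
clock: 16.07
position: [0.4621, 0.2154, 0.2922]
ee_rot: [2.22, 2.223, -0.001]
force: [0.5, -0.6, -2.1]
width: 0.275
gripper_force: 44.9
```

>>> step_arm(
  steps=[
    [0, 0, 0, 0, 0, 0],
    [0, 0, 0, 0, 0, 0],
  ],
)

```text
clock: 16.23
position: [0.4625, 0.2136, 0.2925]
ee_rot: [2.224, 2.218, -0.001]
force: [-0.6, 0.1, -1.7]
width: 0.276
gripper_force: 44.9
```

>>> step_arm(
  steps=[
    [0, 2, -20, 0, 0, 0],
    [0, 0, -35, 0, 0, 0],
    [0, 0, -30, 0, 0, 0],
    [0, 0, -18, 0, 0, 0],
    [0, 0, -6, 0, 0, 0],
    [0, 0, 0, 0, 0, 0],
    [0, 0, 0, 0, 0, 0],
    [0, 0, 0, 0, 0, 0],
    [0, 0, 0, 0, 0, 0],
  ],
)

```text
clock: 16.98
position: [0.463, 0.2175, 0.185]
ee_rot: [2.221, 2.22, 0.004]
force: [-0.1, -0.1, -3.2]
width: 0.276
gripper_force: 44.9
```

>>> step_arm(
  steps=[
    [6, -1.8, 0, 0, 0, 0],
    [6, -1.8, 0, 0, 0, 0],
    [6, -1.8, 0, 0, 0, 0],
    [6, -1.8, 0, 0, 0, 0],
    [6, -1.8, 0, 0, 0, 0],
    [6, -1.8, 0, 0, 0, 0],
    [6, -1.8, 0, 0, 0, 0],
    [6, -1.8, 0, 0, 0, 0],
    [6, -1.8, 0, 0, 0, 0],
    [6, -1.8, 0, 0, 0, 0],
    [4, -1, 0, 0, 0, 0],
    [2, -0.5, 0, 0, 0, 0],
    [0, 0, 0, 0, 0, 0],
    [0, 0, 0, 0, 0, 0],
    [0, 0, 0, 0, 0, 0],
  ],
)

```text
clock: 18.23
position: [0.5277, 0.1978, 0.1835]
ee_rot: [-2.221, -2.222, 0.0]
force: [-0.1, -0.6, -1.7]
width: 0.271
gripper_force: 44.9
```

No contact forces on the way in. I'll add 1 mm in x and lower it.

>>> step_arm(
  steps=[
    [1.5, 0, 0, 0, 0, 0],
    [0, 0, -4, 0, 0, 0],
    [0, 0, -4, 0, 0, 0],
    [0, 0, -3, 0, 0, 0],
    [0, 0, -1, 0, 0, 0],
    [0, 0, 0, 0, 0, 0],
    [0, 0, 0, 0, 0, 0],
    [0, 0, 0, 0, 0, 0],
  ],
)

```text
clock: 18.9
position: [0.5296, 0.1977, 0.1716]
ee_rot: [2.221, 2.221, 0.0]
force: [0.5, 0.1, -2.2]
width: 0.272
gripper_force: 44.9
```

>>> step_arm(
  steps=[
    [0, 0, -0.8, 0, 0, 0],
    [0, 0, -0.8, 0, 0, 0],
    [0, 0, -0.6, 0, 0, 0],
    [0, 0, 0, 0, 0, 0],
    [0, 0, 0, 0, 0, 0],
    [0, 0, 0, 0, 0, 0],
  ],
)

```text
clock: 19.4
position: [0.5297, 0.1978, 0.1704]
ee_rot: [2.221, 2.221, 0.001]
force: [-3.4, -1.3, 8.0]
width: 0.276
gripper_force: 44.9
```

Seated, with an upward reaction of 8 N. Releasing.

>>> step_arm(
  steps=[
    [0, 0, 0, 0, 0, 0],
    [0, 0, 0, 0, 0, 0],
    [0, 0, 0, 0, 0, 0],
    [0, 0, 0, 0, 0, 0],
    [0, 0, 0, 0, 0, 0],
    [0, 0, 0, 0, 0, 0],
    [0, 0, 0, 0, 0, 0],
    [0, 0, 0, 0, 0, 0],
    [0, 0, 0, 0, 0, 0],
    [0, 0, 0, 0, 0, 0],
  ],
  gripper=0.8,
)

```text
clock: 20.23
position: [0.5295, 0.1976, 0.1693]
ee_rot: [2.222, 2.221, 0.0]
force: [0.1, 0.5, -0.0]
width: 0.799
gripper_force: 0.0
```

>>> step_arm(
  steps=[
    [0, 0, 5, 0, 0, 0],
    [0, 0, 15, 0, 0, 0],
    [0, 0, 25, 0, 0, 0],
    [0, 0, 30, 0, 0, 0],
    [0, 0, 30, 0, 0, 0],
    [0, 0, 15, 0, 0, 0],
    [0, 0, 0, 0, 0, 0],
    [0, 0, 0, 0, 0, 0],
    [0, 0, 0, 0, 0, 0],
    [0, 0, 0, 0, 0, 0],
    [0, 0, 0, 0, 0, 0],
    [0, 0, 0, 0, 0, 0],
  ],
)

```text
clock: 21.23
position: [0.5292, 0.1974, 0.2884]
ee_rot: [-2.221, -2.221, 0.002]
force: [-0.3, 0.7, -0.9]
width: 0.801
gripper_force: 0.0
```

Run:
```python
from h import *
s=snap('scene','z1')[:,:,::-1].astype(int);a=cv2.imread('pics/a.png').astype(int)
b=snap('side','z2')[:,:,::-1].astype(int);b0=cv2.imread('pics/b.png').astype(int)
# handle (orange-ish) centroid before/after in windows around the stirrer
def hc(i,x0,y0,x1,y1):
    w=i[y0:y1,x0:x1]; t=a[160,343]; m=(w[...,2]-w[...,0]>40)&(w.sum(2)>0); return m
m=lambda i,j,x0,y0,x1,y1:(np.abs(i-j).max(2)[y0:y1,x0:x1]>40)
d=m(s,a,325,155,365,270);print('scene diff px',d.sum(),np.argwhere(d)[:10].tolist())
best=min(((np.abs(np.roll(s,(dy,dx),(0,1))[160:200,333:352]-a[160:200,333:352]).mean(),dx,dy) for dx in range(-6,7) for dy in range(-6,7)));print('scene shift',best)
best=min(((np.abs(np.roll(b,(dy,dx),(0,1))[130:180,250:268]-b0[130:180,250:268]).mean(),dx,dy) for dx in range(-6,7) for dy in range(-6,7)));print('side shift',best)
```

```text
scene diff px 1163 [[1, 0], [2, 0], [2, 1], [3, 0], [3, 1], [3, 2], [4, 0], [4, 1], [4, 2], [4, 3]]
scene shift (np.float64(29.000877192982458), -2, 6)
side shift (np.float64(12.635555555555555), 0, 0)
```

The arm's shadow spoils the scene comparison, so I'll move away and compare again.

>>> step_arm(
  steps=[
    [16, -30, 0, 0, 0, 0],
    [16, -35, 0, 0, 0, 0],
    [16, -35, 0, 0, 0, 0],
    [16, -35, 0, 0, 0, 0],
    [16, -35, 0, 0, 0, 0],
    [15, -27, -60, 0, 0, 0],
    [0, 0, 0, 0, 0, 0],
    [0, 0, 0, 0, 0, 0],
    [0, 0, 0, 0, 0, 0],
  ],
)

```text
clock: 22.08
position: [0.6188, 0.0119, 0.2525]
ee_rot: [-2.22, -2.222, -0.001]
force: [-0.2, 0.0, 0.7]
width: 0.801
gripper_force: 0.0
```

Run:
```python
from h import *
s=snap('scene','y1')[:,:,::-1].astype(int);a=cv2.imread('pics/a.png').astype(int)
b=snap('side','y2')[:,:,::-1].astype(int);b0=cv2.imread('pics/b.png').astype(int)
for n,i,j,(x0,y0,x1,y1) in(('scene',s,a,(333,160,352,200)),('side',b,b0,(250,130,268,180))):
    r=sorted((round(np.abs(np.roll(i,(dy,dx),(0,1))[y0:y1,x0:x1]-j[y0:y1,x0:x1]).mean(),1),dx,dy) for dx in range(-6,7) for dy in range(-6,7));print(n,r[:3])
d=(np.abs(s-a).max(2)>50).astype(np.uint8);n,l,st,c=cv2.connectedComponentsWithStats(d)
print([(st[k].tolist()) for k in range(1,n) if st[k,4]>12]); print(observe()['position'],observe()['clock'])
```

```text
scene [(np.float64(3.9), 0, -1), (np.float64(3.9), 0, 0), (np.float64(7.1), -1, 0)]
side [(np.float64(5.5), 0, 0), (np.float64(7.4), -1, 0), (np.float64(10.0), 0, 1)]
[[250, 7, 22, 3, 43], [229, 15, 6, 32, 102], [278, 25, 9, 30, 159], [240, 27, 12, 3, 17], [228, 52, 53, 52, 576], [239, 96, 11, 4, 22], [250, 98, 26, 17, 186], [229, 100, 11, 17, 85], [268, 101, 12, 17, 65], [241, 107, 5, 5, 18], [240, 114, 10, 19, 106], [273, 115, 5, 3, 14], [261, 120, 7, 18, 80], [268, 122, 5, 5, 21], [236, 133, 6, 12, 40], [248, 137, 13, 7, 79], [241, 151, 21, 8, 94], [229, 158, 49, 18, 601], [289, 170, 13, 60, 231], [263, 173, 8, 13, 66], [232, 177, 5, 5, 17], [258, 186, 5, 12, 39], [251, 199, 10, 49, 234], [157, 205, 6, 5, 16], [182, 214, 5, 6, 21], [276, 239, 10, 23, 146], [264, 240, 12, 5, 39], [258, 243, 13, 9, 91], [155, 250, 7, 5, 26], [260, 261, 20, 5, 65]]
[0.61916229 0.01267922 0.25350415] 22.1833
```

The stirrer is back within half a pixel of its original place. The only other image changes are the arm, its shadow and the nuts.

```bash
python3 -c "
from cell import job
print(job.sign_off())"
```

```text
the job is handed in; nothing more can be done
None
```

I handed the job in at about 22 s: all five small nuts are in the tub, both large nuts stayed on the screen, the stirrer hangs back in its fork, and no bystander showed movement; no verdict came back on sign-off.

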